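# Clamp the loose strip back onto a split chopping board

## Task

The wooden chopping board has split: lay its loose wooden strip flat in the clamp on the counter, in the open space between the board and the rubber jaw pad, lengthwise along the board's edge with its ends about level with the board's, and let go of it. Then pump the clamp's upright trigger lever, moving the jaw by the trigger only, until the pad has pushed the strip against the board and is itself pressed in to about half of its spring travel; never press the pad fully in, or the edge is crushed. The ratchet slackens when the trigger is let go, so finish while still holding the trigger squeezed, and leave the kitchen things behind and beside the clamp where they are.

Things in the scene. Friction and masses are not known exactly. Their poses are not given: they have to be found in the camera images.
- clamp: Ratchet bar clamp of grey-painted and bare metal, fixed to the counter, 540 mm long with its rod. Origin on the counter; its +y is the way the jaw advances, +x across, z up. Housing 50 mm wide, 80 mm high, y -180 to -30 mm, with the trigger lever and, in front (+y) of it, a fixed black grip post 30 x 22 mm, 130 mm high, at y -64 to -42. Fixed stop 50 mm high at the far end, its face at y 217.
- bay (a point): Point on the clamp's flat aluminium bed, about in the middle of the open space between pad and board: clamp x 0, y 75 mm. The bed's top is 12 mm above the counter; it is 110 mm wide (clamp x -55 to 55) and runs from y -30 to 235. Nothing covers the open space from above.
- board: Wooden chopping board, loose, lying flat on the bed of the clamp 1 to 3 mm from the fixed stop; 110 mm (its x, across the clamp) by 80 mm (its y, along the clamp) by 24 mm thick. Origin: centre of its underside. Its free edge is the one facing the jaw pad, 40 mm to -y of the origin.
- strip_center (a point): Centre of the loose wooden strip, 110 mm long (its x), 24 mm wide (its y), 24 mm high (its z), about 60 g; it starts lying on the counter on the robot's side of the clamp. Lying on the bed, its centre is 24 mm above the counter.
- pad_face (a point): Centre of the front face of the moving jaw's rubber pad (70 mm wide, 36 mm high), 32 mm above the counter, facing the clamp's +y, towards the board. The jaw behind it is 60 mm wide and 60 mm high, with a rod trailing 270 mm to -y. At the start 103 to 120 mm are free between pad and board.
- jaw (a joint): Advance of the jaw along the clamp's +y, in m, 0 to 0.13, held by about 4 N of friction. Ratchet teeth 6 mm apart: the first 0 to 0.13 rad of a squeeze are idle, then the jaw advances 45 mm per rad, 18 to 25 mm in a full squeeze. It stays there as the trigger goes back, but a pressed-in pad pushes it back when the trigger is let go, until the pad presses with 4 N or less.
- pad (a joint): How far the spring-backed rubber pad is pressed back towards the jaw, in m: 0 free, 0.014 fully in (1.5 N to start, then 1.5 N per mm). Two bare steel pins between jaw and pad, 16 mm long when free, show it.
- trigger (a joint): Angle of the trigger lever in rad: 0 released, leaning 0.28 rad to the clamp's -y; 0.28 upright; 0.56 fully squeezed, leaning 0.28 rad to +y. A weak spring (1 to 3 N at the grip) returns it to 0.
- trigger_grip (a point): Grip point on the trigger lever, a dark steel bar 14 mm wide (across the clamp) by 12 mm thick that turns about a pivot 10 mm above the counter at clamp x 0, y -130 mm. This point is 125 mm from the pivot, 30 mm below the lever's end. It can be pinched across the 14 mm from above, or pushed towards +y; a squeeze takes about 4 N here, 10 N with the pad half in.
- lunchbox_center (a point): Centre of the open green two-compartment lunchbox, 190 x 126 x 55 mm, loose, behind the clamp. Not to be disturbed.
- jar_center (a point): Middle of the clear glass jar with a wire bail lid, 90 mm across, 110 mm high, loose, behind the clamp. Not to be disturbed. Farther left, 0.35 m or more beyond it, stands a heavy rice cooker, 260 mm across and 210 mm high.
- spatula: Silicone spatula, 260 mm long, lying loose beyond the end of the clamp's rod, to the right; origin at its middle, underside. Not to be disturbed.
There are look-alikes about, which are no part of the job. Of the things shaped like the part that bears strip_center, the wooden one is meant. There is more than one size of the board; the job needs the larger.

How it is judged (in metres and radians):
On the way, in this order (a step that is already met when the one before it is completed fails the run):
1. the strip lies flat on the bed, let go, lengthwise along the board's edge, between board and pad (z of strip_center in the frame of clamp between 0.021 and 0.027 m and angle between strip_center's own z axis and vertical below 0.12 rad and contact force between the fingers and strip below 0.05 N and angle between the x axis of strip_center and the x axis of board, either way round below 0.3 rad and x of strip_center in the frame of board between -0.02 and 0.02 m and y of strip_center in the frame of board between -0.15 and -0.049 m), for 0.2 s.
2. the jaw, pumped forward, presses its pad on the strip (contact force between pad and strip above 3 N and contact force between strip and board above 2 N), for 0.1 s.
At the end, for the whole second after the job is handed in: Through the last second: strip flat on the bed, flush on the board's edge (0.05 rad, ends level within 20 mm), pad pressing it on with over 4 N and pressed in 4 to 10.5 mm; the robot keeps the trigger squeezed (over 0.05 rad, over 1 N) and does not touch the strip (z of strip_center in the frame of clamp between 0.021 and 0.027 m and angle between strip_center's own z axis and vertical below 0.12 rad and value of joint pad between 0.004 and 0.0105 m and x of strip_center in the frame of board between -0.02 and 0.02 m and y of strip_center in the frame of board between -0.055 and -0.049 m and angle between the x axis of strip_center and the x axis of board, either way round below 0.05 rad and contact force between pad and strip above 4 N and contact force between strip and board above 4 N and contact force between board and clamp above 4 N and value of joint trigger above 0.05 rad and contact force between any of the fingers, the arm and trigger above 1 N and contact force between each of the fingers, the arm and strip below 0.05 N); the arm keeps its last pose, push and grip.
It fails at once if the pad is pressed fully in (over 13 mm): the edge is crushed (value of joint pad above 0.013 m).
It fails at once if the jaw is pushed by hand instead of by the trigger (over 4 N) (contact force between any of the fingers, the arm and jaw above 4 N).
It fails at once if lunchbox, jar or spatula is moved by more than 30 mm (distance of any of lunchbox_center, jar_center, spatula from where it was at the start of the episode above 0.03 m).
It also fails if it takes over 64 s, if anything falls off the work surface, if the arm or the gripper's body presses on something with over 40 N, if the wrist force passes 120 N, or if a joint passes its speed limit or range.

## Robot

A 7-joint arm with a two-finger parallel gripper is mounted at the origin on the work surface. World frame = base frame: x ahead of the robot, y to its left, z up, the work surface at z = 0. Lengths are in mm, angles in rad, forces in N, time in s.
With the tool pointing down it reaches from about 400 to 900 mm from the base axis. Payload 5.6 kg.
Tool frame: the origin (TCP) lies midway between the tips of the shut fingers; the grasp point (between the pads) lies 19 mm behind it; x points along the fingers, y is the direction in which the jaws open and shut, and the axes are right-handed (so a half turn about x gives the same grasp; the last joint's range is limited). The gripper opens to 92 mm and grips with 3 to 60 N. Pads are 20 mm wide; open, the fingers measure 128 mm over their backs; the gripper's body (75 mm by 189 mm) begins 69 mm behind the grasp point.
Start: joints at [1.26, 0.468, -0.012, 1.603, 0.006, 1.071, -0.056], TCP at [171.953, -626.851, 179.992] pointing down, gripper open.
Joint ranges: [-2.53, 2.53], [-0.31, 2.02], [-1.57, 1.55], [0.28, 2.44], [-1.29, 4.43], [0.15, 1.84], [-2.92, 2.92]. Speed limits (rad/s): [2.57, 2.57, 3.14, 3.14, 3.14, 3.14, 3.14].

## Interface

Orientations are given as a rotation vector (axis times angle).
In Python, from cell import robot, grip, kin, viewer gives the robot as it stands. Calls block until the motion is done:
- robot.movep(position, orientation): joint-space move of the TCP to a pose.
- robot.servo_line(position, feed=150, rotation=None): straight line of the TCP; rotation=None keeps the orientation; feed is the mean speed in mm/s.
- robot.goto_joints(angles): joint-space move.
- grip(opening, newtons=None): opening from 0.0 (shut) to 1.0 (fully open); newtons is the grip in N (None keeps the last); returns when the fingers have stopped.
- robot.hold(seconds).
- kin.ik(position, orientation): joint angles nearest the present ones, or None.
- robot.observe(): the state.
- viewer.read_camera(name): name is "side" or "top" or "wrist"; returns the picture (480x640x3 uint8, red, green, blue); there is no depth.
- viewer.camera_info(name): a dict with "camera_matrix" (3x3 intrinsics, pixels), "k1" (the pictures are not rectified: a ray, as slopes to the right and down, at radius r is drawn at 1 + k1 r^2 times it, then the intrinsics apply), "R" (3x3) and "t" (3): a world point X has camera coordinates R X + t. Camera axes: x right, y down, z forward; pixel columns grow to the right and rows downward; lengths in mm; the calibration is good to about 2 mm. A picture is of the moment at which its call begins: read the wrist's pose just before it. camera_info takes no time and is no camera call; for the wrist camera it gives the pose at the moment of the call.
A pose or a line that the arm cannot do raises robot.IKError and nothing moves.
- robot.job_done(): hands the job in, once; it reports no verdict.
Trained networks look in the newest picture that a camera, given by its name, has taken for a name from the list of things; names that differ only in an ending like _2 or _b are one class to them, and where a whole thing is asked for, a point or a joint stands for the part that bears it (a point fixed in the world has none). Each returns a list of dicts, best first, with "confidence" (0 to 1); they miss things now and then, are a little off and sometimes report something else, mostly with a low value. They report only what shows in the picture. A call takes as long as a camera call. They do not tell look-alikes from the thing itself.
- viewer.silhouettes(name, camera): "mask" (480x640 bool, what is visible of it).
- viewer.pinpoint(name, camera): "at" ([x, y, z] in mm, in the coordinates of the camera as it stood for that picture, good to about 4 mm: a listed point, or the origin of a listed thing).
The state is a dict: "t": time; "joints": joint angles; "joint_velocities": joint speeds; "joint_torque": joint torques, N m; "tcp_pos": TCP position; "tcp_rot": TCP orientation; "contact_force": force on the tool from outside, world axes, zero at the start; "wrist_torque": the same for the moment, N m; "grip_width": opening from 0.0 (shut) to 1.0 (fully open).
Only numpy, scipy, OpenCV 4.12 (cv2) and the standard library are available. Lean on these libraries where they do the work, as an engineer would, in place of code of your own. Each camera call takes 0.05 s, during which the arm holds its last target.

## Working session

There is one attempt and no reset: what is moved stays moved. The work goes in short steps, each a Python script; the robot and the scene stay as the last script left them, time stands still between calls to the robot, and variables do not carry over. Pictures are saved under pics/ and viewed, and the job is handed in when it is done.

```bash
ls; mkdir -p pics
python3 - <<'E'
from cell import robot,grip,kin,viewer
import cv2
for c in ("side","top","wrist"):
    im=viewer.read_camera(c); cv2.imwrite(f"pics/a_{c}.png",im[:,:,::-1])
    i=viewer.camera_info(c); print(c,i)
    for n in ("clamp","strip_center","board","pad_face","trigger_grip","bay","jar_center","lunchbox_center","spatula"):
        try:
            for d in viewer.pinpoint(n,c)[:4]:
                p=i["R"].T@(d["at"]-i["t"]) if hasattr(i["R"],'T') else None
                print(c,n,p.round(1),round(d["confidence"],2))
        except Exception as e: print(n,e)
print(robot.observe())
E
```

```text
pics
side {'camera_matrix': array([[531.36025345,   0.        , 331.32824129],
       [  0.        , 531.36025345, 234.55712354],
       [  0.        ,   0.        ,   1.        ]]), 'k1': -0.01290380521646115, 'R': array([[ 0.96542812, -0.26064883, -0.00327627],
       [-0.20196999, -0.74002109, -0.6415426 ],
       [ 0.16479282,  0.62002497, -0.76708041]]), 't': array([-587.77586693,  180.71528224, 1077.98738884])}
side clamp [583.1  72.9  -0.6] 0.58
side strip_center [462.8 146.   11.8] 0.8
side strip_center [380.6 264.6  10. ] 0.64
side board [495.  399.5  -2.8] 0.89
side board [592.4 249.1  13.6] 0.74
side pad_face [584.8  94.3  33. ] 0.59
side trigger_grip [579.1 -89.2 132.2] 0.55
side bay [583.1 151.2  11.2] 0.65
side bay [ 798.5 -126.7   23.8] 0.24
side jar_center [797.  151.2  56.5] 0.87
side lunchbox_center [ 796.5 -128.3   24.5] 0.88
side spatula [ 678.3 -458.1   -5.3] 0.9
top {'camera_matrix': array([[606.11679926,   0.        , 320.95361845],
       [  0.        , 606.11679926, 238.94440542],
       [  0.        ,   0.        ,   1.        ]]), 'k1': -0.17534910738930803
[... 1165 characters left out ...]
  388.80052071])}
{'t': 1.5, 'joints': array([ 1.26004823,  0.46745694, -0.01156641,  1.60268762,  0.00601576,
        1.07139659, -0.0563039 ]), 'joint_velocities': array([0.00143009, 0.00117496, 0.00018242, 0.00142656, 0.00058375,
       0.00018581, 0.0003386 ]), 'joint_torque': array([-1.09142891e-04, -5.20417285e+01, -1.25396581e-02, -2.44048691e+01,
       -5.66394674e-02,  1.13488088e-02,  1.96606294e-05]), 'tcp_pos': array([ 171.90235565, -626.8808986 ,  180.02545446]), 'tcp_rot': array([ 2.07832366,  0.27970958, -2.07843248]), 'contact_force': array([ 0.2773998 ,  0.31125052, -0.6403648 ]), 'wrist_torque': array([0.00767445, 0.01923238, 0.05397413]), 'grip_width': 0.9996994389994054}
```

View pictures.

View pics/a_top.png

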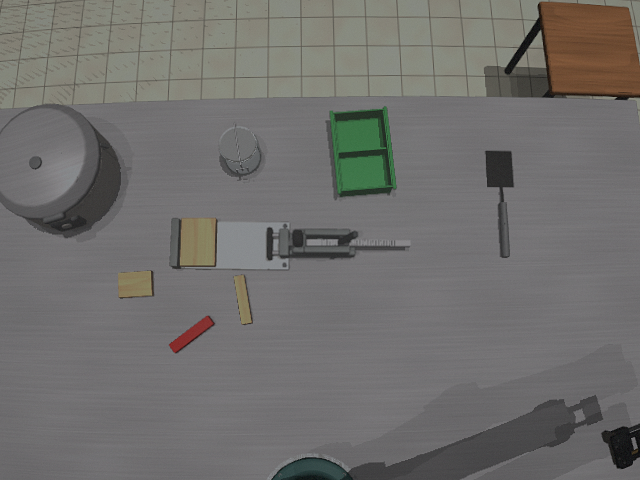

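View pics/a_side.png

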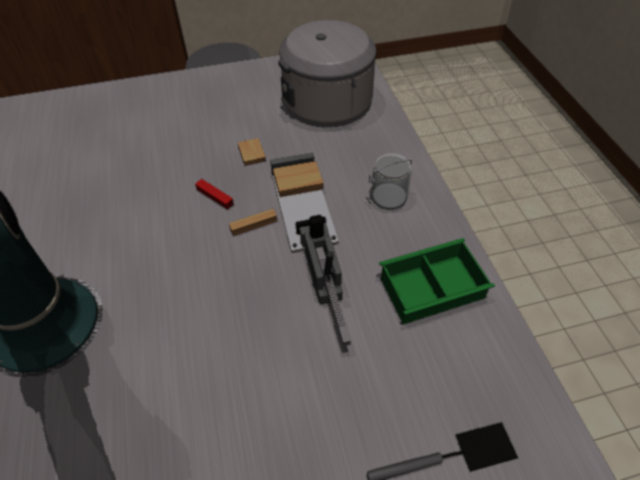

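```bash
cat > h.py <<'E'
from cell import robot,grip,kin,viewer
import numpy as np,cv2
from scipy.spatial.transform import Rotation as Ro
def rot(yaw,pitch=0):
    # tool down, jaw dir at yaw from world x; pitch about jaw dir
    x=np.array([0,0,-1.]);y=np.array([np.cos(yaw),np.sin(yaw),0]);z=np.cross(x,y)
    R=Ro.from_matrix(np.c_[x,y,z])
    return (Ro.from_rotvec(pitch*y)*R).as_rotvec()
def world(info,p): return np.asarray(info["R"]).T@(np.asarray(p)-info["t"])
def proj(info,P):
    c=np.asarray(info["R"])@np.asarray(P,float)+info["t"];u=c[:2]/c[2];u=u*(1+info["k1"]*(u@u))
    return info["camera_matrix"][:2,:2]@u+info["camera_matrix"][:2,2]
def onplane(info,px,z):
    K=info["camera_matrix"];k1=info["k1"]
    s=(np.asarray(px,float)-K[:2,2])/np.array([K[0,0],K[1,1]]);u=s.copy()
    for _ in range(20): u=s/(1+k1*(u@u))
    R=np.asarray(info["R"]);d=R.T@np.r_[u,1];o=-R.T@info["t"]
    return o+d*(z-o[2])/d[2]
def save(n,im): cv2.imwrite(f"pics/{n}.png",np.ascontiguousarray(im[:,:,::-1]))
def maskrect(info,m,z):
    """min area rect of a mask's outline put on plane z: centre, sizes, long dir angle"""
    cs,_=cv2.findContours(m.astype(np.uint8),cv2.RETR_EXTERNAL,cv2.CHAIN_APPROX_NONE)
    c=max(cs,key=cv2.contourArea)[:,0]
    w=np.array([onplane(info,p,z)[:2] for p in c],np.float32)
    (cx,cy),(a,b),an=cv2.minAreaRect(w)
    if a<b: a,b,an=b,a,an+90
    return np.round([cx,cy,a,b,(an+90)%180-90],1)
def pin(cam,names):
    i=viewer.camera_info(cam)
    for n in names:
        for d in viewer.pinpoint(n,cam)[:3]:
            if d["confidence"]>.3:
                w=world(i,d["at"]);print(cam,n,w.round(1),round(d["confidence"],2),proj(i,w).round())
E
python3 - <<'E'
from h import *
i=viewer.camera_info("top");im=viewer.read_camera("top")
save("b_crop",cv2.resize(im[200:370,100:300],None,fx=4,fy=3.5,interpolation=cv2.INTER_CUBIC)[:600,:800])
for n,z in(("strip_center",24),("board",36)):
    for d in viewer.silhouettes(n,"top")[:3]: print(n,d["confidence"],maskrect(i,d["mask"],z))
o=robot.observe();robot.servo_line([172,-627,320],feed=300)
i=viewer.camera_info("wrist");print("cam off",-i["R"].T@i["t"]-robot.observe()["tcp_pos"])
for p in([480,130,320],):
    for y in(1.4,-1.7,1.57): print(y,kin.ik(p,rot(y)))
E
```

```text
strip_center 0.7 [382.5 264.8 111.3  28.3 -52.3]
strip_center 0.65 [460.1 148.5 112.7  27.2   9.5]
board 0.82 [589.  248.9 110.2  82.8  -0.7]
board 0.69 [578.6  -1.7 453.5 109.3  89.3]
board 0.56 [494.6 392.3  83.8  58.6 -88.1]
cam off [ 69.26345042  19.10684066 203.52571617]
1.4 [ 0.64640782  0.25730911 -1.14065974  1.7346923   0.2420603   1.30519863
  0.85385621]
-1.7 [ 0.62956738  0.24783548 -1.11540967  1.73530203  0.23052448  1.3023928
 -2.23562896]
1.57 [ 0.64294788  0.25529103 -1.13540822  1.73481644  0.23961366  1.30459289
  1.0260906 ]
```

View pics/b_crop.png

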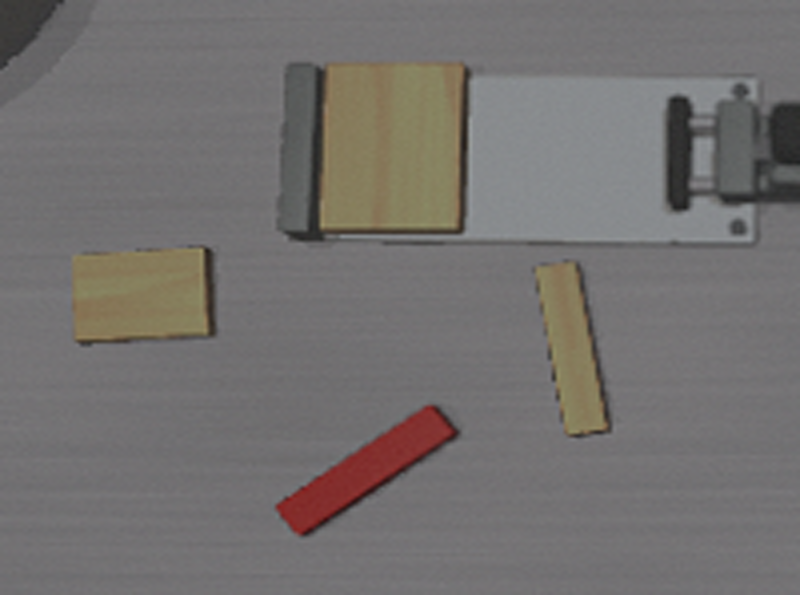

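Strip candidates in the top view: a red bar at (192,334) and a wooden bar at (243,300). The wooden one is meant, because the task says so, and the crop confirms it. Boards: a small one at (136,284) and a larger one in the clamp at (197,243). The larger one is meant.

Run:
```python
from h import *
q=robot.observe()["joints"].copy(); q[0]=-0.22
robot.goto_joints(q)
print(robot.observe()["tcp_pos"],robot.observe()["t"])
for p in([455,150,250],[455,150,5],[584,175,20],[580,-150,130]):
    for y in(1.74,-1.4,0): print(p,y,np.round(kin.ik(p,rot(y)),2))
i=viewer.camera_info("wrist");im=viewer.read_camera("wrist");save("c_wrist",im)
for n,z in(("strip_center",24),("board",36)):
    for d in viewer.silhouettes(n,"wrist")[:3]: print(n,d["confidence"],maskrect(i,d["mask"],z))
pin("wrist",["strip_center","board","clamp","pad_face","trigger_grip"])
```

```text
[640.65841172 110.35133361 320.39135712] 5.3333
[455, 150, 250] 1.74 [-0.11  0.12 -0.3   1.91  0.04  1.11  1.31]
[455, 150, 250] -1.4 [-0.51  0.1   0.14  1.93 -0.01  1.11 -1.77]
[455, 150, 250] 0 [-0.34  0.11 -0.05  1.92  0.01  1.11 -0.39]
[455, 150, 5] 1.74 [-0.17  0.48 -0.26  2.12  0.22  0.57  1.15]
[455, 150, 5] -1.4 [-0.51  0.46  0.15  2.14 -0.12  0.55 -1.67]
[455, 150, 5] 0 [-0.35  0.46 -0.04  2.13  0.04  0.55 -0.42]
[584, 175, 20] 1.74 [-0.15  0.62 -0.27  1.8   0.23  0.75  1.21]
[584, 175, 20] -1.4 [-0.49  0.6   0.19  1.82 -0.16  0.73 -1.61]
[584, 175, 20] 0 [-0.33  0.6  -0.02  1.81  0.01  0.73 -0.36]
[580, -150, 130] 1.74 [ 0.33  0.45 -0.17  1.77  0.09  0.93  1.86]
[580, -150, 130] -1.4 [-0.05  0.44  0.32  1.79 -0.17  0.93 -1.05]
[580, -150, 130] 0 [ 0.12  0.43  0.1   1.78 -0.06  0.93  0.24]
strip_center 0.92 [392.7 257.3 102.3  30.  -53.6]
strip_center 0.83 [463.2 149.7 113.   25.8   9.6]
board 0.73 [590.7 248.3 109.4  80.1  -0.8]
wrist strip_center [456.7 148.9  10.2] 0.93 [183. 140.]
wrist strip_center [386.3 266.4  14.3] 0.58 [132.  31.]
wrist board [588.8 253.3  10.6] 0.64 [296.  73.]
wrist clamp [ 5.852e+02  6.860e+01 -2.000e-01] 0.92 [273. 214.]
wrist pad_face [581.9  92.5  30.4] 0.97 [270. 201.]
wrist trigger_grip [580.9 -89.6 125.9] 0.59 [238. 364.]
```

View pics/c_wrist.png

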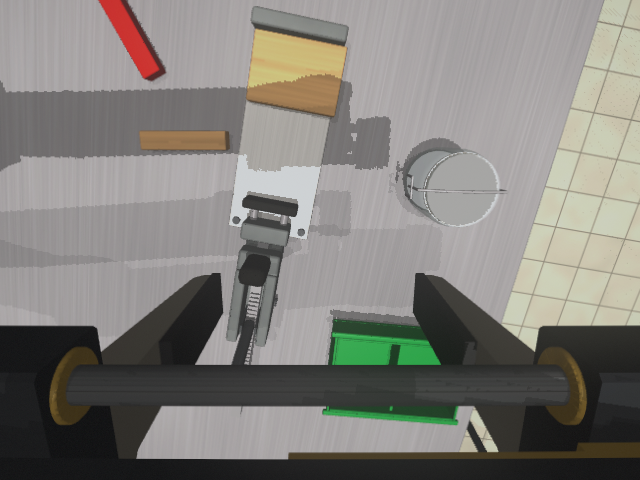

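Run:
```python
from h import *
grip(0.6,15)
g=np.radians(99.5)-np.pi; y2=np.radians(89.2)-np.pi
robot.movep([460.5,149,110],rot(g))
robot.servo_line([460.5,149,5],feed=120)
grip(0.0,20); o=robot.observe();print(o["grip_width"]*92,o["t"],o["tcp_pos"],o["contact_force"])
robot.servo_line([460.5,149,120],feed=200)
robot.movep([588.3,152,120],rot(y2))
o=robot.observe();print(o["grip_width"]*92,o["t"],o["tcp_pos"])
i=viewer.camera_info("wrist");save("d_wrist",viewer.read_camera("wrist"))
i=viewer.camera_info("side");save("d_side",viewer.read_camera("side"))
```

```text
0.38901849586756626 9.8167 [460.4810437  149.01362432   4.96821832] [ 0.45952999  0.08190796 -0.35107237]
0.4568862279268044 11.1167 [586.99851795 151.39792985 117.57444005]
```

View pics/d_wrist.png

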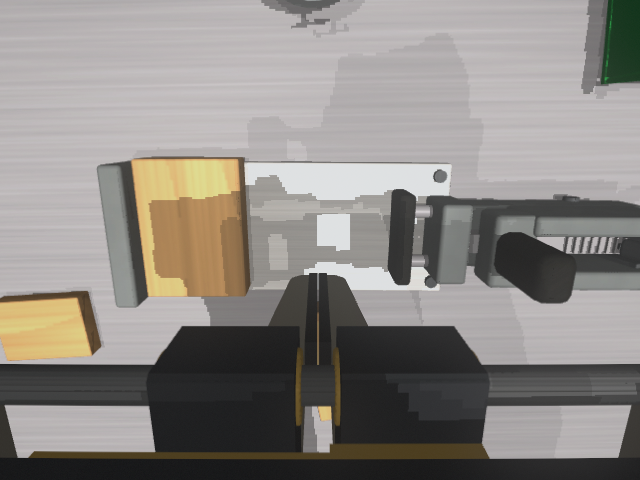

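Run:
```python
from h import *
i=viewer.camera_info("top");im=viewer.read_camera("top")
for d in viewer.silhouettes("strip_center","top")[:3]: print(d["confidence"],maskrect(i,d["mask"],24))
save("e_top",cv2.resize(im[200:370,100:300],None,fx=4,fy=3.5,interpolation=cv2.INTER_CUBIC)[:600,:800])
i=viewer.camera_info("side");im=cv2.imread("pics/d_side.png")
cv2.imwrite("pics/e_side.png",cv2.resize(im[130:260,180:360],None,fx=4,fy=4))
```

```text
0.84 [461.  142.8 111.3  15.8   8.1]
0.6 [355.2 305.3  20.   13.6   0.6]
```

View pics/e_top.png

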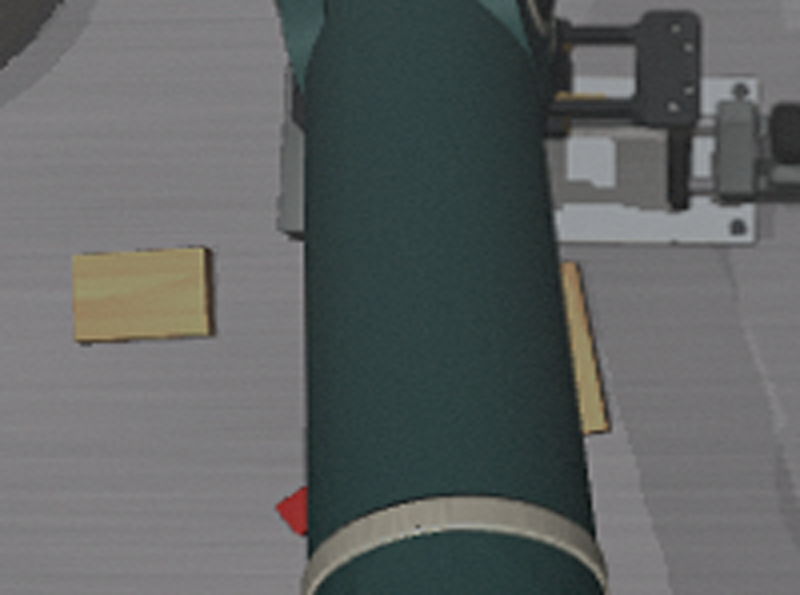

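View pics/e_side.png

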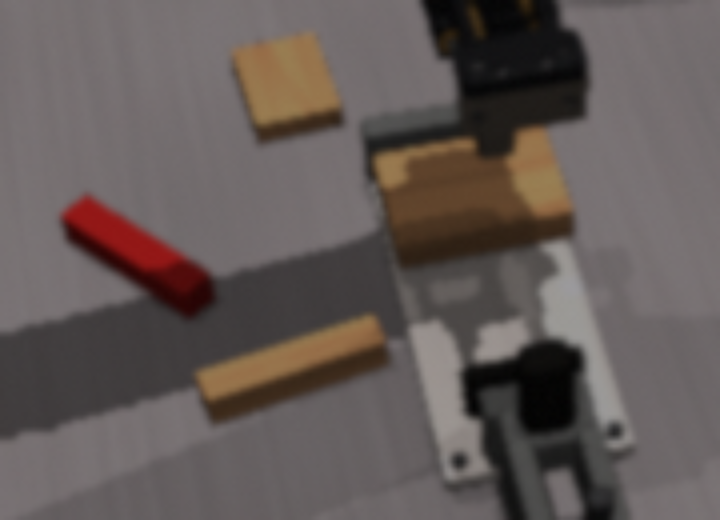

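Run:
```python
from h import *
o=robot.observe();p=o["tcp_pos"];print(p,o["grip_width"],o["t"],Ro.from_rotvec(o["tcp_rot"]).as_matrix().round(3))
for c in("side","wrist","top"):
    i=viewer.camera_info(c);print(c,proj(i,p),proj(i,p+[0,0,19]))
    im=viewer.read_camera(c).copy()
    cv2.circle(im,tuple(int(v) for v in proj(i,p)),4,(255,0,255),1)
    for q,col in(([460.5,149,24],(0,255,0)),([460.5,149,0],(0,0,255))):
        cv2.circle(im,tuple(int(v) for v in proj(i,q)),3,col,1)
    if c=="side": im=cv2.resize(im[100:260,180:360],None,fx=3.5,fy=3.5)
    save("f_"+c,im)
```

```text
[587.00187684 152.23561945 119.66171069] 0.004442853679685159 11.3167 [[-0.001 -0.013 -1.   ]
 [ 0.    -1.     0.013]
 [-1.    -0.     0.001]]
side [303.73912001 177.12830286] [303.3658612  170.84141223]
wrist [317.42938264 270.13208687] [317.42830386 282.50140874]
top [235.80377086 235.30816246] [234.59484209 233.66061336]
```

View pics/f_side.png

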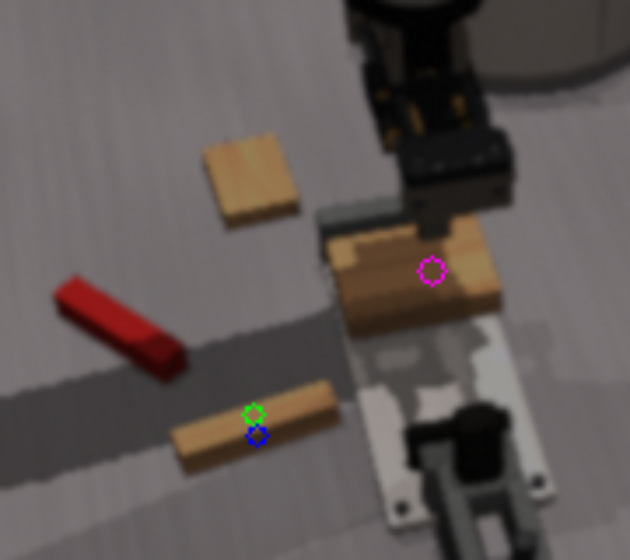

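View pics/f_wrist.png

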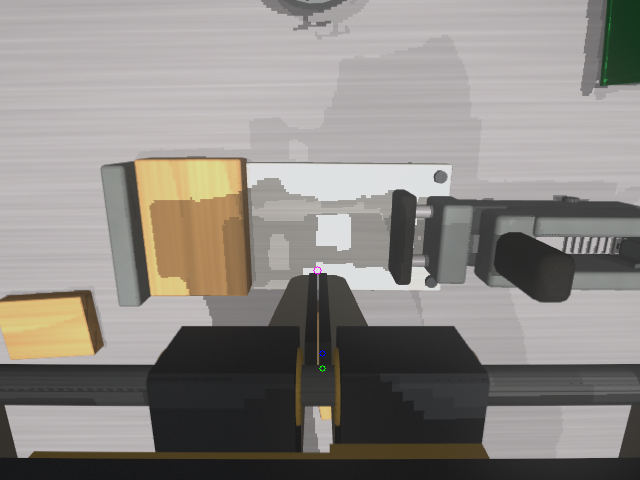

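Run:
```python
from h import *
im=viewer.read_camera("side")
a=cv2.convertScaleAbs(cv2.resize(im[110:210,260:360],None,fx=6,fy=6,interpolation=cv2.INTER_NEAREST),alpha=2.2,beta=10);save("g_side",a)
im=viewer.read_camera("wrist")
a=cv2.convertScaleAbs(cv2.resize(im[240:400,240:400],None,fx=3.7,fy=3.7,interpolation=cv2.INTER_NEAREST),alpha=1.5,beta=20);save("g_wrist",a)
```

```text
(no output)
```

View pics/g_side.png

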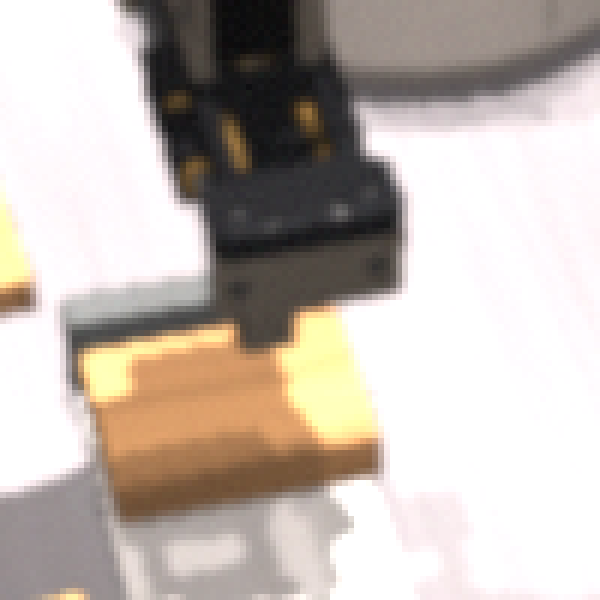

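View pics/g_wrist.png

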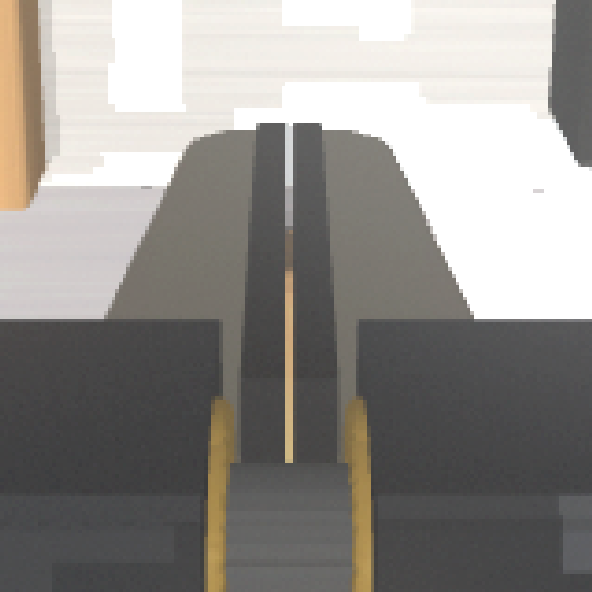

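Run:
```python
from h import *
p=robot.observe()["tcp_pos"]
w=viewer.camera_info("wrist");s=viewer.camera_info("side")
for dz in(0,10,20,30): print(dz,proj(w,p+[10,0,dz]).round(1),proj(s,p+[0,-8,dz]).round(1),proj(w,p+[10,10,dz]).round(1))
print(-w["R"].T@w["t"]-p)
# side-camera check of scene: reproject board corners etc
for P in([460.5,149,24],[589.5,249,36],[580,-89.6,126]): print(proj(s,P).round(1))
# height via two rays: tip in side and wrist
A=[];B=[]
for i,px in((s,(304.2,167.5)),(w,(318,273.3))):
    o=-i["R"].T@i["t"];d=onplane(i,px,0)-o;d/=np.linalg.norm(d);M=np.eye(3)-np.outer(d,d);A.append(M);B.append(M@o)
print(np.linalg.solve(sum(A),sum(B)),p)
```

```text
0 [317.1 252.8] [305.  179.3] [299.1 253. ]
10 [317.1 258.2] [304.9 176. ] [298.3 258.5]
20 [317.1 264.3] [304.7 172.6] [297.3 264.5]
30 [317.1 270.9] [304.5 169.3] [296.2 271.2]
[ 71.77561774  -1.06328814 203.5734747 ]
[252.5 218.1]
[297.2 175.1]
[328.8 260.1]
[592.17197152 153.09575541 145.04697877] [588.09924141 152.18129048 120.34189811]
```

The fingers closed on nothing. Both the side and wrist views put the real fingertips about 25–30 mm above the reported TCP. I'll go back to the strip and find the actual depth with a force-guarded descent.

Run:
```python
from h import *
g=np.radians(99.5)-np.pi
grip(0.6,15)
robot.movep([460.5,149,120],rot(g))
robot.servo_line([460.5,149,5],feed=150)
robot.hold(0.1);f0=robot.observe()["contact_force"];print(robot.observe()["tcp_pos"],f0)
z=5
while z>-32:
    z-=4; robot.servo_line([460.5,149,z],feed=60);robot.hold(.05)
    o=robot.observe();f=o["contact_force"]-f0
    print(z,o["tcp_pos"].round(1),f.round(1))
    if abs(f[2])>3: break
save("i_side",cv2.resize(viewer.read_camera("side")[130:260,180:360],None,fx=4,fy=4))
save("i_wrist",viewer.read_camera("wrist"));print(o["t"])
```

```text
[461.44707368 149.30360206   5.86400473] [-0.04577834 -0.8008085  -0.18908442]
1 [460.6 149.1   1.2] [0.3 0.8 1.1]
-3 [460.3 148.9  -3.2] [0.6 0.5 1.1]
-7 [460.4 148.9  -7.2] [-0.4  0.9 -0.4]
-11 [460.4 148.9 -11.1] [-0.5  1.3 -0.5]
-15 [460.4 148.9 -15.2] [0.3 1.2 0.8]
-19 [460.4 148.9 -19.1] [ 0.3  0.2 -0.4]
-23 [460.4 148.9 -23.1] [-0.6  1.3  0.6]
-27 [460.4 148.9 -27.1] [-0.5  1.3  0.6]
-31 [460.4 149.  -31.1] [-0.2  1.2  0.2]
-35 [461.2 149.3 -34.2] [-0.8  0.2 10.2]
17.075
```

View pics/i_side.png

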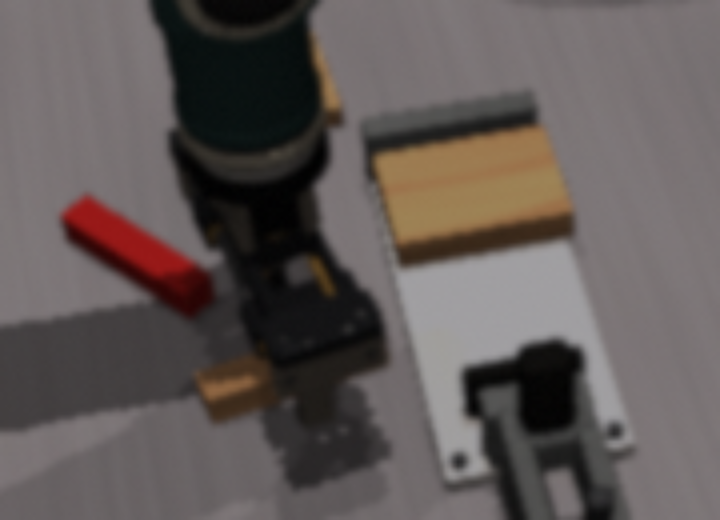

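View pics/i_wrist.png

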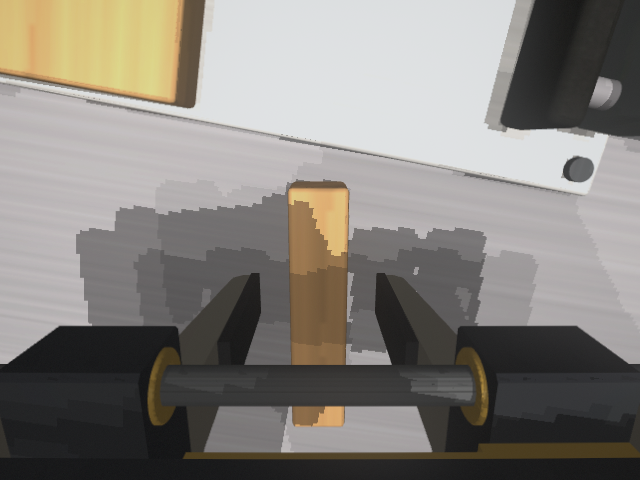

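Run:
```python
from h import *
y2=np.radians(89.2)-np.pi
TIP=33
robot.servo_line([460.5,149,4-TIP],feed=60)
grip(0.0,20); o=robot.observe();print(o["grip_width"]*92,o["t"],o["tcp_pos"])
robot.servo_line([460.5,149,70],feed=200)
robot.movep([588.5,162,70],rot(y2))
o=robot.observe();print(o["grip_width"]*92,o["t"],o["tcp_pos"])
save("j_wrist",viewer.read_camera("wrist"))
save("j_side",cv2.resize(viewer.read_camera("side")[130:260,180:360],None,fx=4,fy=4))
```

```text
23.728694775932844 18.0 [460.39051564 148.95625611 -29.11371323]
23.80200728091974 19.2167 [586.91675982 161.3367435   67.45381974]
```

View pics/j_wrist.png

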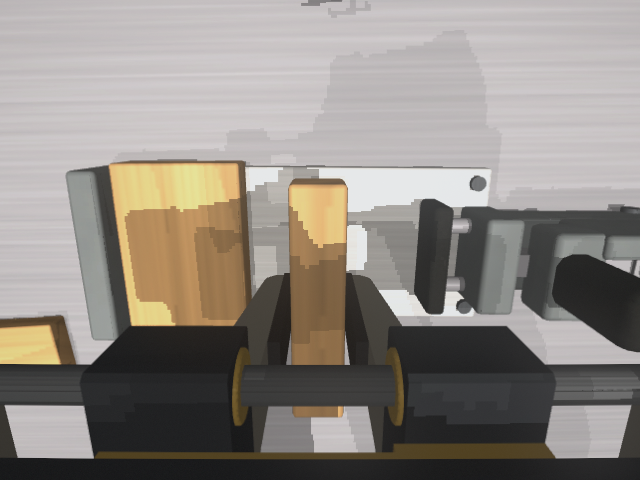

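View pics/j_side.png

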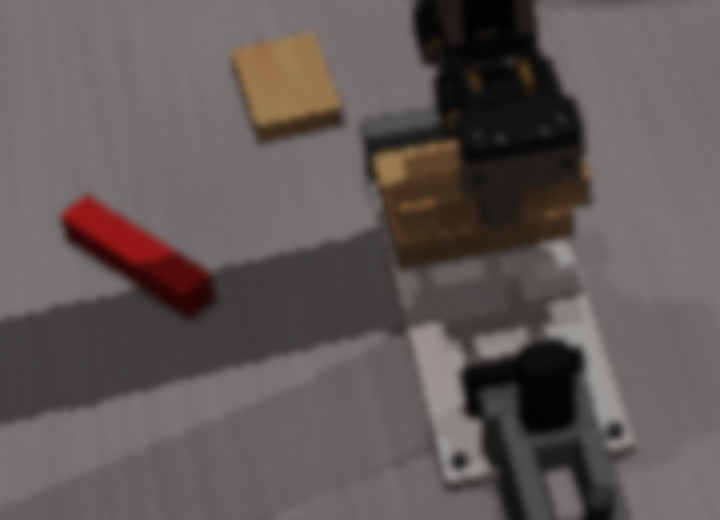

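Run:
```python
from h import *
w=viewer.camera_info("wrist");o=robot.observe();p=o["tcp_pos"];zt=p[2]+29.1+24
e=onplane(w,(318,186),zt);b=onplane(w,(318,416),zt-24);print("ends",e,b,p)
print("board far edge",onplane(w,(180,162.5),36),onplane(w,(243,163),36))
mid=(e[0]+b[0])/2 ; off=mid-p[0]; print("off",off)
off=float(np.clip(off,-6,6))
x=589-off; 
robot.servo_line([x,162,-5],feed=120)
robot.hold(.15);f0=robot.observe()["contact_force"]
robot.servo_line([x,162,-16.5],feed=40);robot.hold(.1)
o=robot.observe();print(o["tcp_pos"],o["contact_force"]-f0)
grip(0.42,10)
robot.servo_line([x,162,30],feed=100)
o=robot.observe();print(o["t"],o["tcp_pos"])
save("k_wrist",viewer.read_camera("wrist"))
w=viewer.camera_info("wrist")
for n,z in(("strip_center",36),("board",36)):
    for d in viewer.silhouettes(n,"wrist")[:2]: print(n,d["confidence"],maskrect(w,d["mask"],z))
```

```text
ends [640.13848495 160.8056598  121.61413702] [513.34534891 162.4314821   97.61413702] [586.45800736 161.70903697  68.51413702]
board far edge [644.82478365 244.21825857  36.        ] [643.95821678 206.00447608  36.        ]
off -9.716090432103101
[594.83161531 161.89459618 -16.70764356] [0.00074064 0.66461515 0.19502301]
21.8167 [594.87346867 162.08794074  30.14277087]
strip_center 0.74 [595.8 161.7 110.4  24.5  -0.8]
board 0.9 [501.  342.1  24.   22.7  89.8]
board 0.84 [606.  245.8  83.5  82.5  89.3]
```

View pics/k_wrist.png

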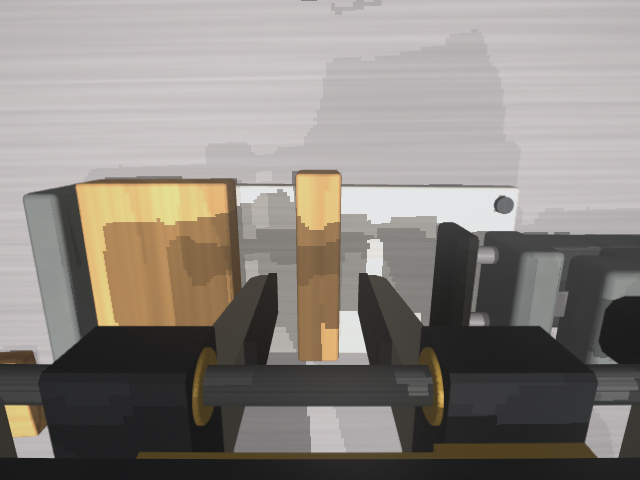

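Run:
```python
from h import *
robot.servo_line([594.8,150,150],feed=300)
robot.movep([581,-100,190],rot(0.0)); grip(0.5,10); robot.hold(.3)
o=robot.observe();print(o["t"],o["tcp_pos"])
w=viewer.camera_info("wrist");save("l_wrist",viewer.read_camera("wrist"))
pin("wrist",["trigger_grip","clamp","pad_face"])
for P in([581,-101,159],[581,-92,130]): print(proj(w,P).round())
for c in("top","side"):
    im=viewer.read_camera(c);pin(c,["trigger_grip","clamp","pad_face","strip_center"])
    if c=="top": save("l_top",cv2.resize(im[200:300,150:420],None,fx=2.9,fy=2.9,interpolation=cv2.INTER_CUBIC))
    else: save("l_side",cv2.resize(im[130:360,240:400],None,fx=2.6,fy=2.6,interpolation=cv2.INTER_CUBIC))
```

```text
24.7917 [580.99799955 -99.98829082 190.03066912]
wrist trigger_grip [580.4 -93.2 127.7] 0.76 [316. 231.]
wrist clamp [581.6  70.3  -1.5] 0.95 [318.  29.]
[317. 255.]
[317. 230.]
top clamp [579.1  75.7   1.3] 0.77 [276. 247.]
top pad_face [583.8  94.1  31.3] 0.83 [267. 243.]
top strip_center [594.6 169.8  23.1] 0.75 [234. 240.]
top strip_center [383.9 267.5  13.2] 0.68 [191. 334.]
side trigger_grip [581.1 -88.2 129.5] 0.67 [329. 258.]
side trigger_grip [585.1  72.   -0.8] 0.6 [313. 239.]
side clamp [581.7  71.8   1. ] 0.81 [312. 239.]
side pad_face [584.1  92.6  31. ] 0.53 [310. 223.]
side strip_center [380.1 264.7  11.8] 0.61 [213. 194.]
side strip_center [599.8 159.3  23. ] 0.49 [310. 204.]
```

View pics/l_wrist.png

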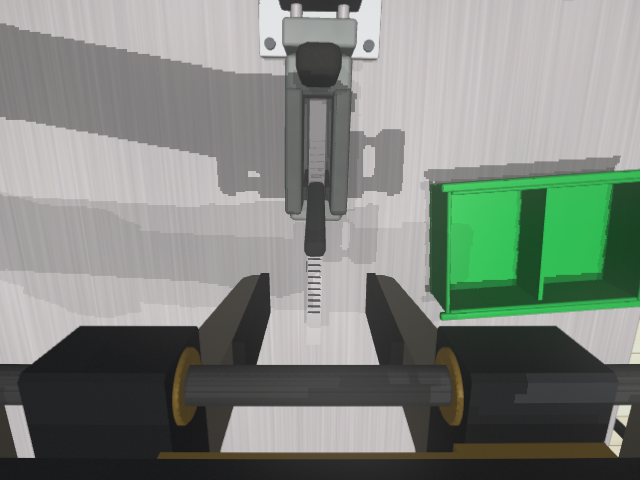

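View pics/l_side.png

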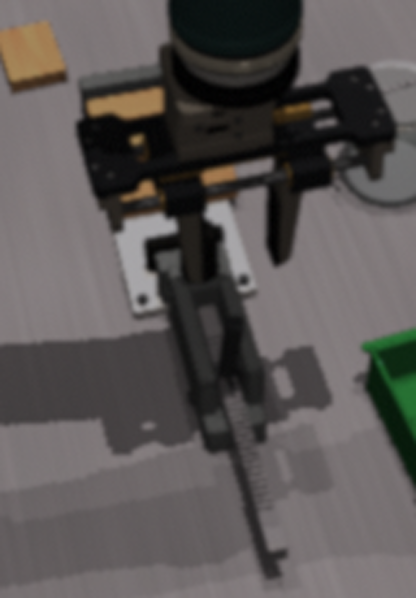

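View pics/l_top.png

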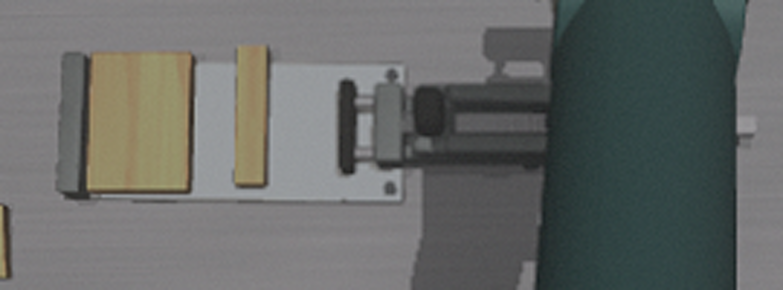

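```bash
cat >> h.py <<'E'
TIP=33;RT=135.
def lev(th,dz=0):
    ph=th-0.28;y=-58+RT*np.sin(ph);return [581.3+0.014*(y+58)-0.3,y,10+RT*np.cos(ph)-TIP+dz]
def fav(n=3):
    a=[]
    for _ in range(n): robot.hold(.03);a.append(robot.observe()["contact_force"])
    return np.mean(a,0).round(1)
def go(th0,th1,n=2,feed=180):
    for t in np.linspace(th0,th1,n+1)[1:]: robot.servo_line(lev(t),feed=feed)
def looktop(name):
    im=viewer.read_camera("top");save(name,cv2.resize(im[205:285,160:320],None,fx=5,fy=5,interpolation=cv2.INTER_CUBIC))
E
python3 - <<'E'
from h import *
R=rot(-0.014)
p=lev(0);robot.servo_line([p[0],p[1],p[2]+60],feed=250,rotation=R)
f0=fav();print("f0",f0)
robot.servo_line(p,feed=120);print(fav())
grip(0.0,15);o=robot.observe();print(o["grip_width"]*92,o["tcp_pos"].round(1),p,fav())
go(0,0.27);print("mid",fav()); go(.27,.54,1);print("end",fav(),robot.observe()["tcp_pos"].round(1),lev(.54))
looktop("m_top");save("m_wrist",viewer.read_camera("wrist"));print(robot.observe()["t"])
save("m_side",cv2.resize(viewer.read_camera("side")[130:360,240:400],None,fx=2.6,fy=2.6,interpolation=cv2.INTER_CUBIC))
E
```

```text
f0 [-0.1  0.5 -0. ]
[-0.  -0.2  0.1]
13.734339160225884 [579.2 -95.3 106.8] [np.float64(580.4776878242138), np.float64(-95.30801255615536), np.float64(106.74248417195406)] [-5.8  0.3  4.9]
mid [-5.  -1.6  4.7]
end [-6.   0.4  7.5] [580.7 -23.2 107.9] [np.float64(581.4858822430762), np.float64(-23.29412549455906), np.float64(107.46264704815928)]
28.425
```

View pics/m_top.png

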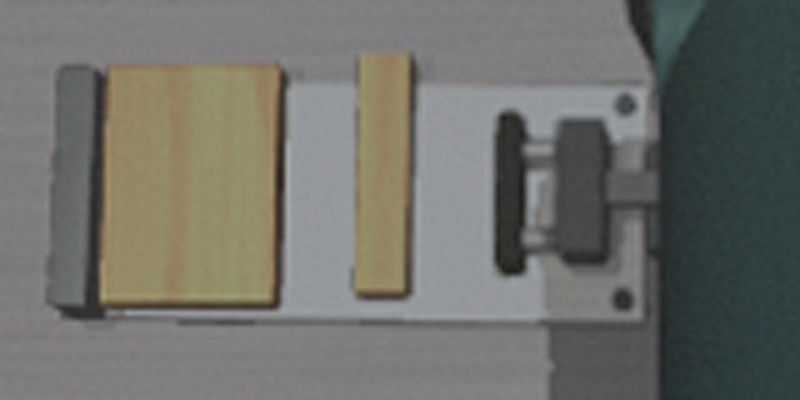

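View pics/m_wrist.png

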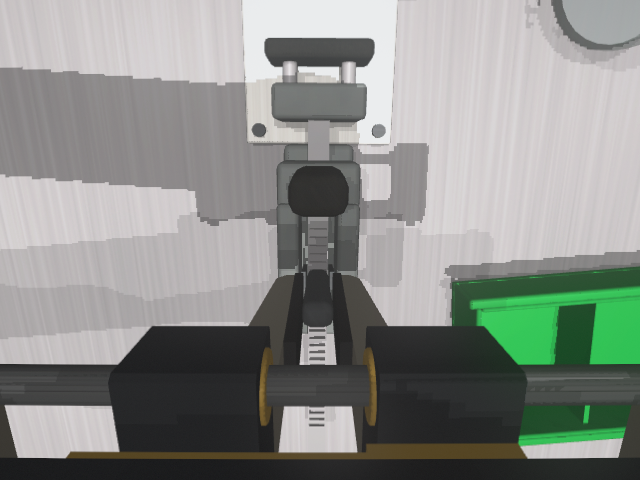

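View pics/m_side.png

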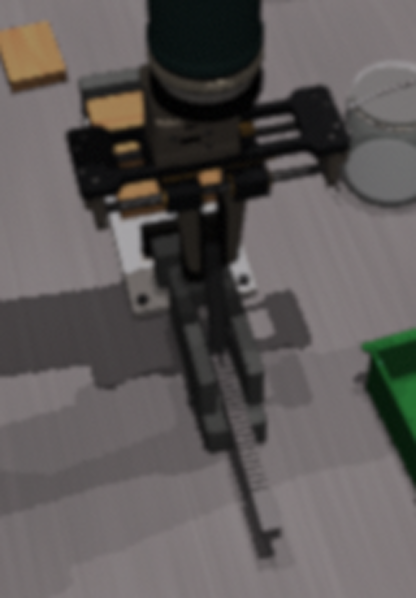

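```bash
sed -i 's/+58)-0.3,y/+58)-1.5,y/' h.py
python3 - <<'E'
from h import *
i=viewer.camera_info("top");print("pad1",onplane(i,(160+497/5,205+190/5),50),"strip",onplane(i,(160+412/5,205+190/5),36),onplane(i,(160+360/5,205+190/5),36),"board",onplane(i,(160+280/5,205+190/5),36))
for k in(2,3):
    go(.54,0.0,2); print("rel",fav()); go(0,.54,2); print(k,fav(),robot.observe()["t"])
    looktop(f"n_top{k}")
save("n_wrist",viewer.read_camera("wrist"))
print(robot.observe()["grip_width"]*92,robot.observe()["tcp_pos"],lev(.54))
E
```

```text
pad1 [581.7464221  108.82406689  50.        ] strip [584.72570278 148.46538849  36.        ] [585.07659713 171.96912102  36.        ] board [585.61625954 208.24773394  36.        ]
rel [-0.5 -0.5 -3.7]
2 [-3.4  0.1  6.4] 30.075
rel [-0.7 -0.7 -1.7]
3 [-3.2  0.7  7.5] 31.725
13.723510073493701 [580.71841569 -24.1690373  108.48738271] [np.float64(580.2858822430761), np.float64(-23.29412549455906), np.float64(107.46264704815928)]
```

View pics/n_top2.png

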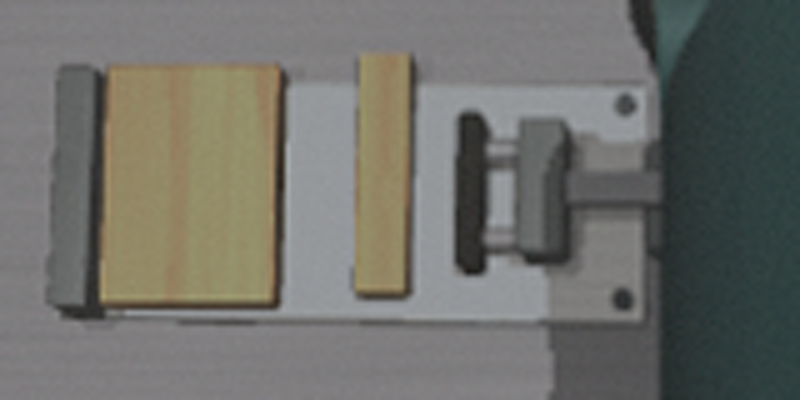

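View pics/n_top3.png

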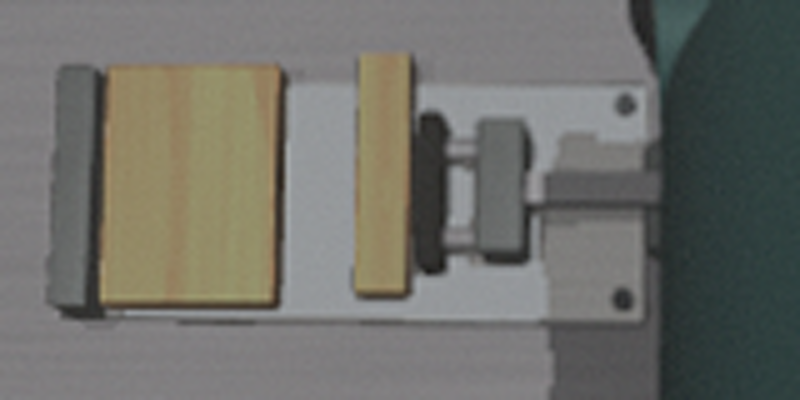

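View pics/n_wrist.png

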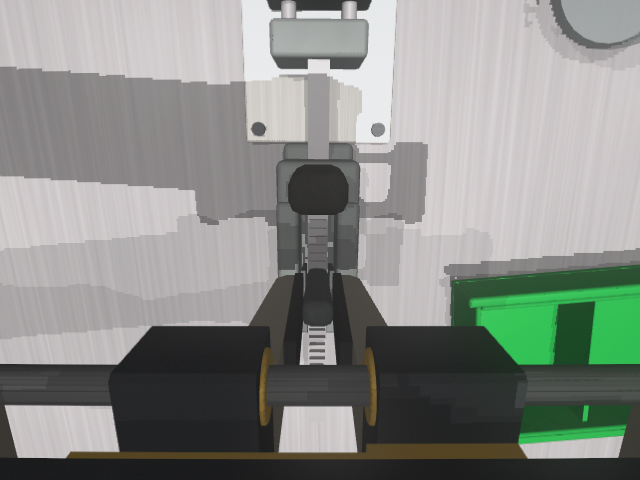

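Run:
```python
from h import *
go(.54,0.0,2); print("rel",fav()); go(0,.54,2); print(4,fav(),robot.observe()["t"])
looktop("o_top4")
```

```text
rel [-0.4 -0.4 -1.9]
4 [-2.6 -0.2  6.8] 33.425
```

View pics/o_top4.png

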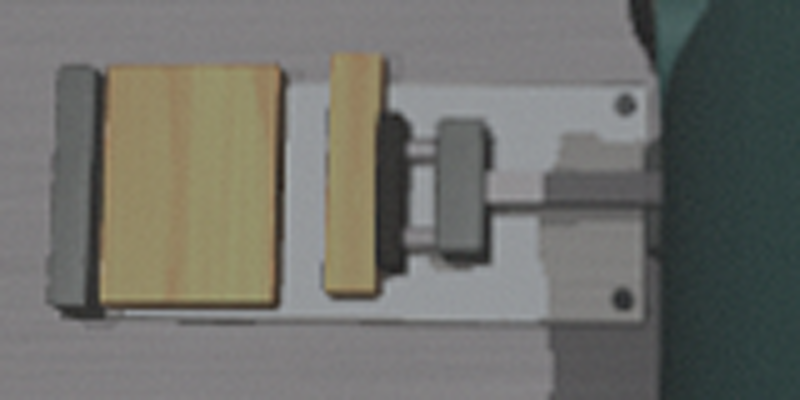

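Run:
```python
from h import *
go(.54,0.0,2); print("rel",fav()); go(0,.54,2); print(5,fav(),robot.observe()["t"])
looktop("o_top5")
```

```text
rel [ 0.1 -0.7 -2.1]
5 [-1.8  0.1  6.8] 35.075
```

View pics/o_top5.png

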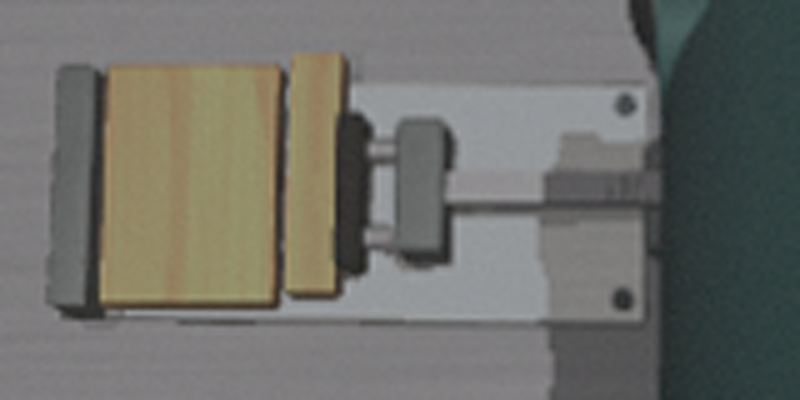

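```bash
cat >> h.py <<'E'
def zoom(name):
    im=np.mean([viewer.read_camera("top").astype(float) for _ in range(2)],0).astype(np.uint8)
    save(name,cv2.convertScaleAbs(cv2.resize(im[215:265,190:260],None,fx=11,fy=11,interpolation=cv2.INTER_CUBIC),alpha=1.5))
E
python3 - <<'E'
from h import *
zoom("p_0")
go(.54,0.0,2); print("rel",fav(5))
zoom("p_1"); go(0,.13,1)
for t in(.2,.26,.31,.36):
    robot.servo_line(lev(t),feed=60); o=robot.observe();print(t,fav(5),o["joint_torque"][:4].round(2))
zoom("p_2");save("p_wrist",viewer.read_camera("wrist"))
print(robot.observe()["t"])
E
```

```text
rel [ 0.8 -0.8 -2. ]
0.2 [ 0.7 -2.8 -2. ] [ -1.85 -48.39  -1.68 -21.57]
0.26 [ 0.3 -3.3  0.1] [ -2.25 -47.24  -2.13 -21.14]
0.31 [-0.2 -4.   3.4] [ -2.67 -45.67  -2.57 -20.53]
0.36 [-0.8 -3.8  5.5] [ -2.7  -44.03  -2.62 -19.87]
38.3667
```

View pics/p_1.png

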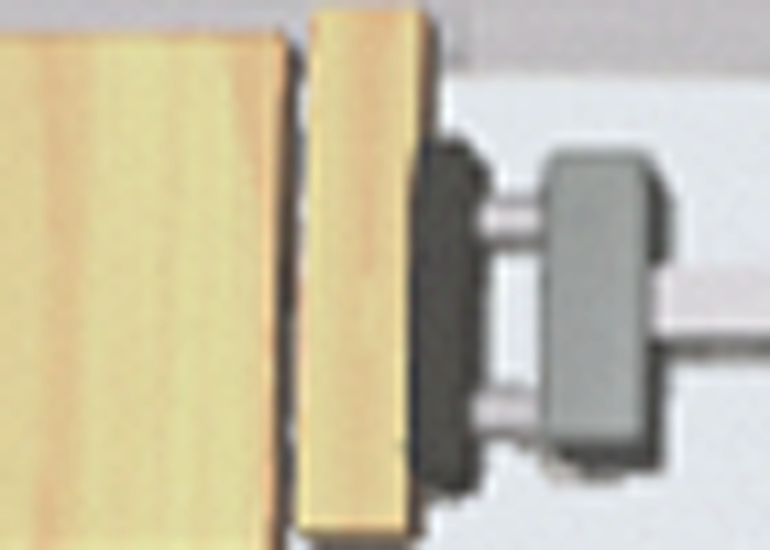

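View pics/p_2.png

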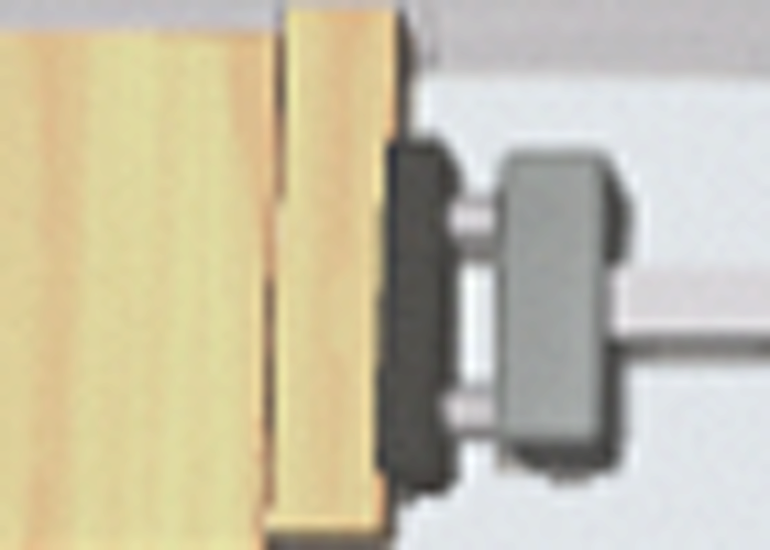

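Run:
```python
from h import *
for t in(.40,.43):
    robot.servo_line(lev(t),feed=40); o=robot.observe();print(t,fav(5),o["tcp_pos"].round(2),np.round(lev(t),2))
zoom("q_2");save("q_wrist",viewer.read_camera("wrist"))
print(robot.observe()["t"],robot.observe()["grip_width"]*92)
```

```text
0.4 [-1.2 -4.9  6.5] [580.28 -42.53 111.65] [580.03 -41.84 111.03]
0.43 [-1.4 -5.6  7.1] [580.38 -38.82 111.24] [580.08 -37.83 110.48]
39.3833 13.805878320295596
```

View pics/q_2.png

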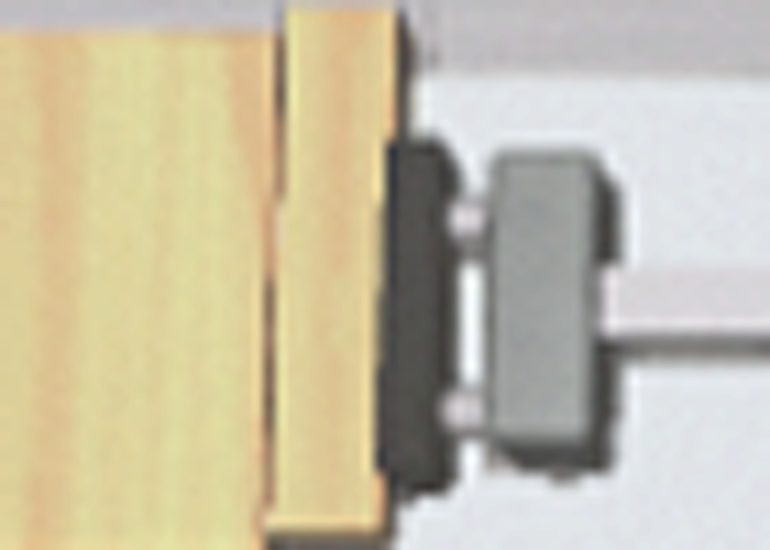

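View pics/q_wrist.png

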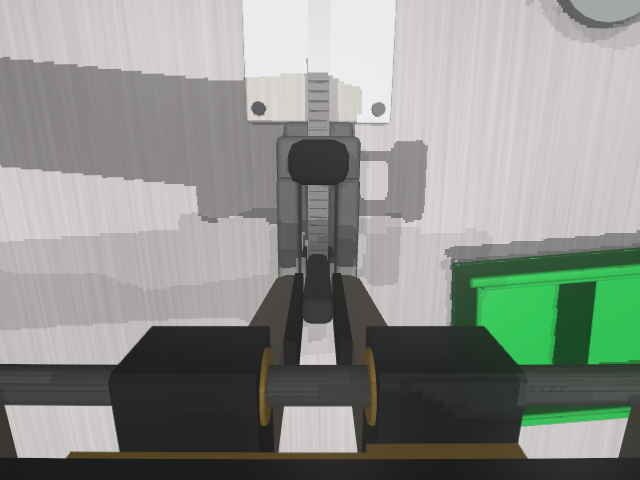

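Run:
```python
from h import *
for t in(.455,.48):
    robot.servo_line(lev(t),feed=40); o=robot.observe();print(t,fav(5),o["tcp_pos"].round(2),np.round(lev(t),2))
robot.hold(.5);zoom("r_2")
i=viewer.camera_info("top");viewer.read_camera("top")
for n in("strip_center","board"):
    for d in viewer.silhouettes(n,"top")[:2]: print(n,d["confidence"],maskrect(i,d["mask"],36))
pin("top",["lunchbox_center","jar_center","spatula"])
save("r_side",viewer.read_camera("side"))
print(robot.observe()["t"])
```

```text
0.455 [-1.7 -5.7  8.1] [580.46 -35.76 110.83] [580.13 -34.5  109.94]
0.48 [-1.6 -6.4  8.9] [580.46 -32.63 110.32] [580.18 -31.18 109.31]
strip_center 0.74 [382.1 262.8 112.   27.6 -52.6]
strip_center 0.64 [5.842e+02 1.810e+02 7.090e+01 1.810e+01 5.000e-01]
board 0.7 [495.5 391.2  81.4  56.5 -88.1]
board 0.66 [589.  251.7 110.1  80.4  -0.7]
top lunchbox_center [ 797.4 -126.2   31.1] 0.77 [362. 151.]
top spatula [ 6.782e+02 -4.561e+02  4.000e-01] 0.68 [501. 203.]
41.1667
```

View pics/r_2.png

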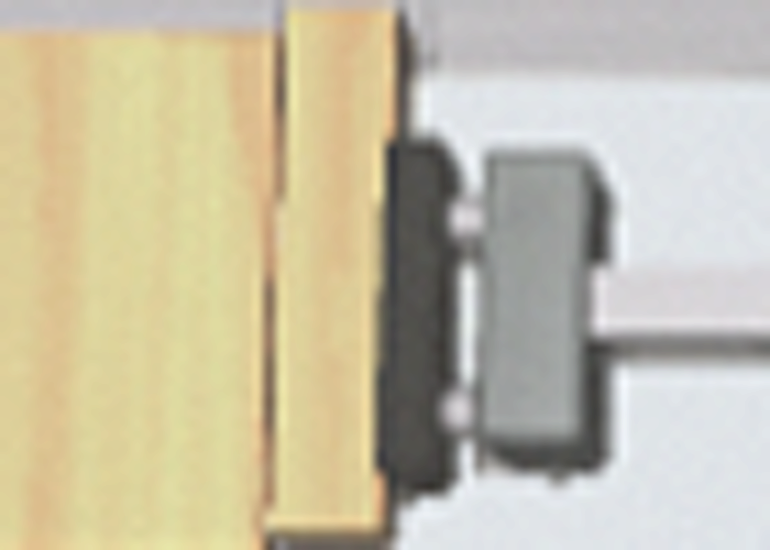

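Run:
```python
from h import *
robot.hold(1.0);o=robot.observe();print(o["tcp_pos"].round(2),fav(4),o["t"])
im=viewer.read_camera("top")[215:265,190:260];print(im[:,:,0].mean())
zoom("s_2");robot.job_done()
```

```text
[580.54 -32.63 110.36] [-1.9 -6.1  8.7] 42.1667
132.0317142857143
the job is handed in; nothing more can be done
```

View pics/s_2.png

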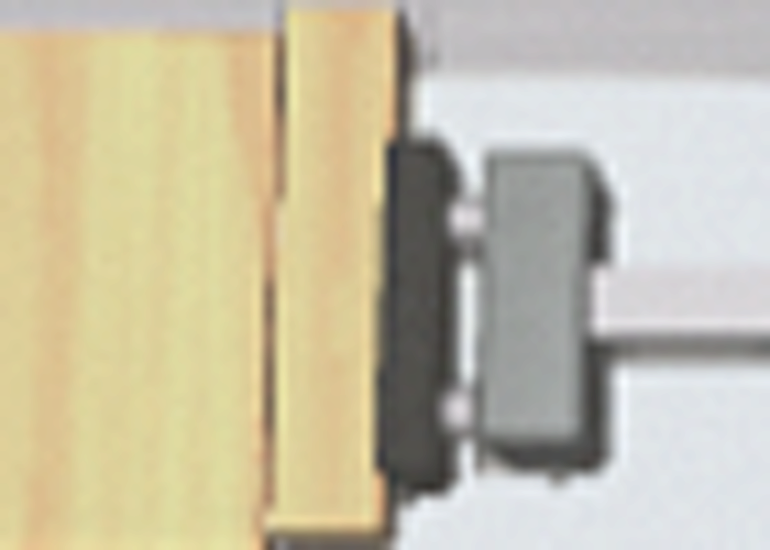

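I laid the wooden strip in the clamp and pumped the trigger five full strokes and a partial sixth. I handed the job in at about 42 s with the trigger still pinched and squeezed to about 0.47 rad.

**Last checks**
- **Strip:** it lies against the board's edge, about 0.01 rad off parallel, with its ends about 6–7 mm off level (20 mm allowed).
- **Pad:** the pins went from about 58 to 26 px in the enlarged top view, so the pad is pressed in about 6.9 mm, close to half. It did not change over a further second of holding.
- **Force on the trigger:** about 6 N along the clamp.
- **Kitchen things:** the lunchbox and spatula were found where they started. The jar was not found in the final check; no move went near it.

**What failed or disagreed**
- **First grasp:** it closed on nothing, because the real fingertips sit about 33 mm above the reported TCP. I found this in the side and wrist images, confirmed it by touching the counter, and allowed for it afterwards.
- **Placing correction:** a wrong estimate of the strip's position in the gripper caused the 6–7 mm end offset.
- **Final strip silhouette:** it covered only part of the strip, so I judged the strip's position from the enlarged pictures instead.

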